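# Check the robot's supply bolts with a pen tester, then snap its cap on

### The arm

A 6-joint arm with a two-finger parallel gripper is mounted at the origin on the work surface. World frame = base frame: x ahead of the robot, y to its left, z up, the work surface at z = 0. Lengths are in m, angles in rad, forces in N, time in s.
With the tool pointing down it reaches from about 0.4 to 0.825 m from the base axis. Payload 7 kg.
Tool frame: the origin (TCP) lies at the very end of the fingers, on their centre line; the grasp point (between the pads) lies 19 mm behind it (manip.hold_point_z is the z of the grasp point in the tool frame, in m); z points along the fingers, y is the line along which they close (so a half turn about z gives the same grasp; the last joint's range is limited). The gripper opens to 85 mm and grips with 20 to 120 N. Pads are 22 mm wide; open, the fingers measure 114 mm over their backs; the gripper's body (76 mm by 85 mm) begins 54 mm behind the grasp point. The pads swing forward as they close: fully open they stand 13 mm farther back than shut.
Start: joints at [1.421, 0.359, 0.012, 0, -1.224, -0.288], TCP at [0.286, 0.611, 0.206] pointing down, gripper open.
Joint ranges: [-3.07, 3.07], [-1.43, 2.12], [-1.02, 1.25], [-3.03, 1.67], [-3.05, -0], [-3.03, 3.03]. Speed limits (rad/s): [2.39, 2.39, 3.01, 3.14, 3.14, 3.14].

### API

Orientations are given as a unit quaternion [x, y, z, w].
In Python, from bench import manip, viewer, job gives the robot as it stands. The module is installed in compiled form; this text tells all that it offers.
- The arm moves only by the tool carry_out, never from a script. Its arguments are lists of equal length, an entry for each row: "dp": the shift along the tool's x, y, z in m, a list of three; "rotation": the turn, a rotation vector about the tool's x, y, z in rad, a list of three. In form: {"dp": [[x, y, z], ...], "rotation": [[wx, wy, wz], ...]}. A call has 1 to 10 rows; each row is the pose to reach, as a shift and turn from the pose commanded when the call began, along the tool's axes at that moment; what a row does not reach only later rows make up. A row lasts 1/10 s, in which the tool goes at most 50 mm and 8.59 degrees, less where a joint would pass 70% of its speed; a pose out of reach is approached as far as the arm can. A call with a gripper value outside its range is refused whole. "claw" is the opening in per cent of the stroke, from 0 (shut) to 100 (fully open), set as the call begins (left out, the last holds). The fingers move at their own pace and stop on an object; "squeeze" is the grip in N (left out, the last holds). Time passes only in rows, so rows that repeat a pose let the fingers close. It gives the time, the measured TCP pose, the force, the opening and the grip force at its end, in the units of the state.
- manip.get_obs(): the state, without advancing time (a new reading comes with each control period).
- viewer.snapshot(name): name is "side" or "top" or "wrist"; returns (picture, depth): 480x640x3 uint8, red, green, blue; 480x640 float32, m along the optical axis (not along the pixel's ray), 0 where there is no reading.
- viewer.calibration(name): a dict with "fx", "fy", "cx", "cy" (pixels), "R" (3x3) and "t" (3): a world point X has camera coordinates R X + t; the wrist camera has in their place "T_tool_cam" (4x4, takes a point from camera to tool coordinates, whose origin is the TCP and whose axes are the flange's). Camera axes: x right, y down, z forward; pixel columns grow to the right and rows downward; lengths in m; the calibration is good to about 2 mm. A picture is of the moment at which its call begins: read the wrist's pose just before it. calibration takes no time and is no camera call.
- job.close_job(): hands the job in; it is judged then, once.
The state is a dict: "time": time; "q": joint angles; "qvel": joint speeds; "effort": joint torques, N m; "tcp_pos": TCP position; "eef_rot": TCP orientation; "contact_force": force on the tool from outside, world axes, zero at the start; "torque": the same for the moment, N m; "finger_gap": opening from 0.0 (shut) to 1.0 (fully open); "finger_force": force on a finger pad.
Only numpy, scipy, OpenCV 4.12 (cv2) and the standard library are available. Lean on these libraries where they do the work, as an engineer would, in place of code of your own. Each camera call takes 0.05 s, during which the arm holds its last target. There are 200 camera calls.

### The job

Take the pen tester out of the wooden tool block and check the supply on the robot's power board: touch the needle lightly to the three bolt heads, one after another, following the supply from the battery connector to the output terminal block. Then cap the tester: push its nose down into the black cap standing in the tool block until it clicks, and keep pressing firmly for a moment until its collar sits fully home on the cap's rim. Lift the capped tester out and finish still holding it upright, cap on, well clear above the block; leave the other parts where they lie.

Things in the scene. Friction and masses are not known exactly. Their poses are not given: they have to be found in the camera images.
- tester_grip (a point): Pen tester, 70 g, 130 mm long, at first upright, needle down, in the tool block's end hole (y -62 mm). This point: centre of its grey grip, a rounded bar 66 mm long, section 16 mm (its x) by 20 mm (its y); z runs up the pen. The pen's top end is 33 mm up. A round finger guard, 34 mm wide, lies 33 to 37 mm down; it rests on the block's top. Needle tip 97 mm down: lift 75 mm to draw it out.
- tester_collar (a point): Underside of the tester's collar (23 mm wide, 5 mm thick), on its axis, 57 mm below tester_grip, 40 mm above the extended needle tip. It meets the cap's rim when the cap is home. Below it is the round nose, 12 mm wide, with a 16 mm snap bead 13 mm below the collar; the nose ends 26 mm below the collar. Axes as tester_grip.
- needle_tip (a point): Point of the tester's needle: a 4 mm ball end on a spring. The needle gives way up to 8 mm into the nose, taking about 1 N at first and 3 N at the end of its travel; beyond that it is solid.
- bolt1: Bolt beside the battery connector, first in the supply path: steel hex head 13 mm across flats on an 18 mm brass washer. Origin at the centre of the washer's underside, on the board; z up. The head's top is 8 mm above it (32 mm above the table).
- bolt2: Middle bolt, second in the supply path; same size, 34 mm from each of the others.
- bolt3: Bolt beside the output terminal block, third in the supply path; same size.
- board: Power board fixed to the table, 144 x 84 mm: dark circuit board on white and grey beams, face 24 mm up; any yaw, left or right. Origin: centre of its underside. At its -x end a black two-pole battery connector (18 mm over the face), at +x a grey terminal block with four screws; bolts between, at x -34, 0, 34, y 10 mm. Switch and fuse on the -y side (17 mm high), two cans on +y (14 mm).
- block: Wooden tool block fixed to the table, 75 x 210 x 70 mm (x, y, z), origin at the centre of its underside. Holes in its top along y: tester at y -62 mm (through), cap at y +5 mm (29 mm wide, 30 mm deep), screwdriver at y +70 mm (its handle rises to 60 mm above the block's top).
- cap_rim (a point): Centre of the mouth of the tester's cap: loose black cup, 26 mm outside, 19 mm bore, 46 mm high, mouth up in the block's middle hole, rim 16 mm above the block; z up. Four spring clips 10 mm below the rim snap over the tester's bead: pushing in takes up to 12 N, drops suddenly with the collar 4 mm above the rim; the collar then lands on the rim and the cap stays on, lifting out with the tester.
- cap_foot (a point): Centre of the cap's closed underside, 46 mm below the rim.
- driver: Bystander, to be left alone: short black-handled screwdriver standing in the block's third hole.
- fork_a: Bystander, to be left alone: orange U-shaped kit connector.
- fork_b: Bystander, to be left alone: another orange U-shaped kit connector.
- beam_a: Bystander, to be left alone: white 80 mm kit beam, 16 mm square.
- beam_b: Bystander, to be left alone: black 112 mm kit beam, 16 mm square.
- motor: Bystander, to be left alone: grey 48 x 32 x 32 mm kit motor with round end.
- wheel: Bystander, to be left alone: 64 mm kit wheel lying flat.

How it is judged:
On the way, in this order (a step that is already met when the one before it is completed fails the run):
1. the needle touches the bolt by the battery connector (contact force between needle and bolt1 above 0.5 N), for 0.1 s.
2. then the needle touches the middle bolt (contact force between needle and bolt2 above 0.5 N), for 0.1 s.
3. then the needle touches the bolt by the output terminal block (contact force between needle and bolt3 above 0.5 N), for 0.1 s.
4. the tester is snapped into the cap, collar on the rim (within 2 mm), and kept pressed down on it with more than 6 N for 0.3 s (z of tester_collar in the frame of cap_rim between -0.003 and 0.002 m and horizontal distance between tester_collar and cap_rim below 0.005 m and contact force between cap and block above 6 N), for 0.3 s.
At the end, for the whole second after the job is handed in: The gripper still holds the tester, upright within 0.2 rad and at rest, its cap fully home (collar within 2 mm of the rim, within 5 mm of its axis) and carried by the tester alone, the cap's underside over 100 mm above the table (30 mm above the block), neither touching the block (z of tester_collar in the frame of cap_rim between -0.003 and 0.002 m and horizontal distance between tester_collar and cap_rim below 0.005 m and height (world z) of cap_foot above 0.1 m and angle between tester_grip's own z axis and vertical below 0.2 rad and contact force between the fingers and tester above 2 N and contact force between the fingers and cap below 0.1 N and contact force between each of cap, tester and block below 0.05 N and linear speed of tester below 0.03 m/s); the arm keeps its last pose, push and grip.
It fails at once if a bolt is pressed with more than 15 N (contact force between needle and bolt1 above 15 N or contact force between needle and bolt2 above 15 N or contact force between needle and bolt3 above 15 N).
It fails at once if a part lying about, or the screwdriver, is moved more than 30 mm (distance of any of driver, fork_a, fork_b, beam_a, beam_b, motor, wheel from where it was at the start of the episode above 0.03 m).
It also fails if it takes over 72 s, if anything falls off the work surface, if the arm or the gripper's body presses on something with over 40 N, if the wrist force passes 120 N, or if a joint passes its speed limit or range.

## Working session

There is one attempt and no reset: what is moved stays moved. The work goes in short steps, Python scripts to look and compute and a tool call to move; the robot and the scene stay as the last step left them, time stands still between calls to the robot, and variables do not carry over. Pictures are saved under pics/ and viewed, at most 10 in all, crops included, and the job is handed in when it is done.

Besides the shell and the picture viewer there is one more tool, called by a JSON object that holds its "fn" and its "kwargs", one argument or row to a line. carry_out: Moves the arm, as the interface text tells. Its arguments: {"type":"object","properties":{"dp":{"type":"array"},"rotation":{"type":"array"},"claw":{"type":"number"},"squeeze":{"type":"number"}},"required":["dp","rotation"]}

```bash
mkdir -p pics; cat > h.py <<'E'
import numpy as np, cv2
from scipy.spatial.transform import Rotation as Ro
from bench import manip, viewer, job
def cam(n,o=None):
    c=viewer.calibration(n)
    if n=='wrist':
        o=o or manip.get_obs(); T=np.eye(4);T[:3,:3]=Ro.from_quat(o['eef_rot']).as_matrix();T[:3,3]=o['tcp_pos']
        W=T@np.array(c['T_tool_cam']); R=W[:3,:3].T; t=-R@W[:3,3]
    else: R=np.array(c['R']);t=np.array(c['t'])
    return c,R,t
def ray(C,u,v,z):
    c,R,t=C; o=-R.T@t; d=R.T@np.array([(u-c['cx'])/c['fx'],(v-c['cy'])/c['fy'],1]); return o+d*(z-o[2])/d[2]
def cloud(C,dep):
    c,R,t=C; v,u=np.mgrid[:480,:640]; P=np.stack([(u-c['cx'])/c['fx']*dep,(v-c['cy'])/c['fy']*dep,dep],-1)
    return (P-t)@R
def proj(C,X):
    c,R,t=C; p=R@np.array(X)+t; return c['fx']*p[0]/p[2]+c['cx'],c['fy']*p[1]/p[2]+c['cy']
E
python3 - <<'E'
from h import *
print({k:np.round(v,3) for k,v in manip.get_obs().items()}, manip.hold_point_z)
for n in('top','side','wrist'):
    C=cam(n); p,d=viewer.snapshot(n); np.savez(f'{n}0.npz',p=p,d=d); cv2.imwrite(f'pics/{n}0.png',p[:,:,::-1])
    print(n,np.round(-C[1].T@C[2],3),C[0]['fx'],(d>0).mean())
E
```

```text
{'time': np.float64(0.0), 'q': array([ 1.421,  0.359,  0.011, -0.   , -1.224, -0.288]), 'qvel': array([ 0.   , -0.001,  0.003,  0.001, -0.   , -0.001]), 'effort': array([ 0.0000e+00, -5.8332e+01,  2.9342e+01,  6.9370e+00, -6.0000e-03,
        0.0000e+00]), 'tcp_pos': array([0.286, 0.611, 0.205]), 'eef_rot': array([ 0.976, -0.217, -0.   ,  0.001]), 'contact_force': array([0.04 , 0.458, 0.759]), 'torque': array([ 0.02 , -0.027, -0.043]), 'finger_force': np.float64(0.0), 'finger_gap': np.float64(1.001)} -0.0187
top [0.44  0.036 1.039] 618.2177857244682 0.995869140625
side [0.263 0.361 0.619] 449.48448015962526 0.9959895833333333
wrist [0.356 0.579 0.374] 341.76941988479103 0.9960970052083333
```

View pics/top0.png

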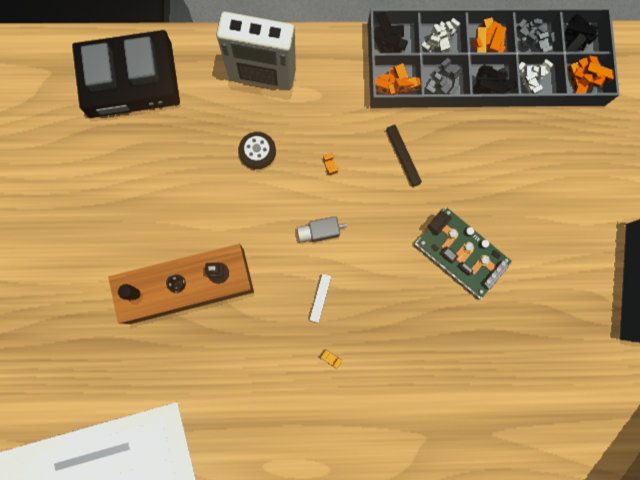

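View pics/side0.png

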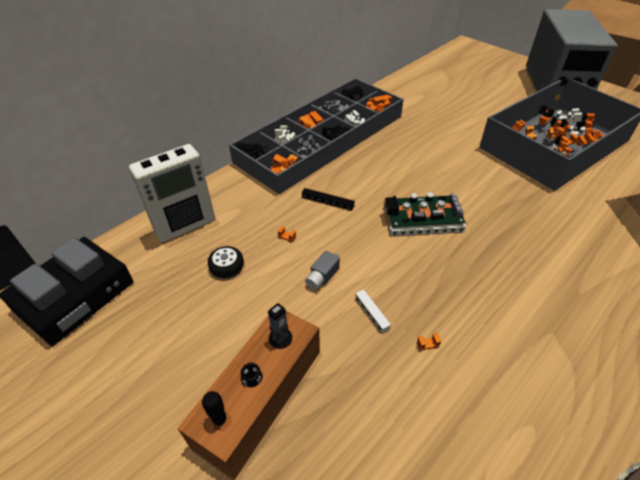

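The top view shows the tool block at (180,284), with the tester at (217,271), the cap at (176,283) and the driver at (128,292). The board is at (462,252) and its black connector is at the upper left (440,221). The side view agrees.

```bash
python3 - <<'E'
from h import *
C=cam('top'); D=np.load('top0.npz'); X=cloud(C,D['d']); p=D['p']
def region(u0,v0,u1,v1,za,zb):
    m=np.zeros((480,640),bool); m[v0:v1,u0:u1]=1
    return m&(X[...,2]>za)&(X[...,2]<zb)
m=region(95,235,265,335,.06,.08); P=X[m]; print('block z',np.median(P[:,2]))
r=cv2.minAreaRect((P[:,:2]*1000).astype(np.float32)); print('block',r)
m=region(190,250,240,290,.125,.16); P=X[m]; print('tester top',P.mean(0),np.ptp(P,axis=0),len(P), cv2.minAreaRect((P[:,:2]*1000).astype(np.float32)))
m=region(160,268,195,298,.08,.095); P=X[m]; print('cap',(P.max(0)+P.min(0))/2,np.ptp(P,axis=0),len(P))
m=region(105,275,150,310,.1,.16); P=X[m]; print('driver',(P.max(0)+P.min(0))/2)
m=region(400,200,520,305,.018,.05); P=X[m]; r=cv2.minAreaRect((P[:,:2]*1000).astype(np.float32)); print('board',r, np.median(P[:,2]))
m=region(400,200,520,305,.036,.05); P=X[m]; print('conn',P.mean(0))
cv2.imwrite('pics/crop.png',np.hstack([cv2.resize(p[195:310,400:520,::-1],None,fx=4,fy=4,interpolation=2)[:460],cv2.resize(p[245:325,185:260,::-1],None,fx=4,fy=4,interpolation=2)[:320].copy() if 0 else np.zeros((460,1,3),np.uint8)]))
E
```

```text
block z 0.07132299115106232
block ((525.3929443359375, 227.18270874023438), (75.73950958251953, 211.22653198242188), 13.589178085327148)
tester top [0.53937375 0.16556246 0.14060354] [0.01684808 0.02040708 0.02008399] 177 ((540.0326538085938, 165.9659423828125), (20.41678237915039, 16.829288482666016), 89.88196563720703)
cap [0.52391759 0.23086105 0.08600725] [0.0269321  0.02639724 0.0116622 ] 144
driver [0.50909319 0.29422668 0.11797233]
board ((575.0721435546875, -233.26083374023438), (147.59336853027344, 83.65345764160156), 48.008811950683594) 0.02662477036989668
conn [ 0.58238084 -0.22973972  0.04128037]
```

View pics/crop.png

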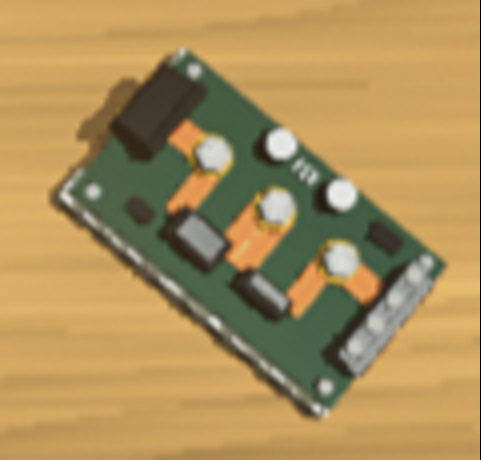

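```bash
cat >> h.py <<'E'
def goal(p,a,o=None):
    o=o or manip.get_obs(); R0=Ro.from_quat(o['eef_rot']); best=None
    for k in(0,np.pi):
        b=a+k; y=np.array([np.cos(b),np.sin(b),0]); z=np.array([0,0,-1.]); R1=Ro.from_matrix(np.stack([np.cross(y,z),y,z],1))
        r=(R0.inv()*R1).as_rotvec()
        if best is None or np.linalg.norm(r)<np.linalg.norm(best): best=r
    print('goal dp',np.round(R0.inv().apply(np.array(p)-o['tcp_pos']),4),'rot',np.round(best,4))
E
python3 - <<'E'
from h import *
C=cam('top')
B=[ray(C,u,v,.032) for u,v in((453,233.75),(469,247),(485,260))]
for b in B: print(b)
print('d',[np.linalg.norm(B[i+1]-B[i]) for i in(0,1)])
a=np.radians(13.59)
goal([.54,.166,.24],a)
E
```

```text
[ 0.60261864 -0.21671626  0.032     ]
[ 0.58003712 -0.24226097  0.032     ]
[ 0.55798977 -0.2676961   0.032     ]
d [np.float64(0.03409482873154149), np.float64(0.03366053033086131)]
goal dp [ 0.4187  0.2954 -0.034 ] rot [ 1.100e-03 -7.000e-04  8.958e-01]
```

{"fn": "carry_out", "kwargs": {
  "dp": [
    [0.02,0.014,-0.004],
    [0.06,0.042,-0.012],
    [0.1,0.07,-0.02],
    [0.14,0.1,-0.03],
    [0.18,0.127,-0.034],
    [0.22,0.155,-0.034],
    [0.26,0.183,-0.034],
    [0.3,0.212,-0.034],
    [0.34,0.24,-0.034],
    [0.37,0.26,-0.034]
  ],
  "rotation": [
    [0,0,0.05],
    [0,0,0.15],
    [0,0,0.25],
    [0,0,0.35],
    [0,0,0.45],
    [0,0,0.55],
    [0,0,0.65],
    [0,0,0.75],
    [0,0,0.85],
    [0,0,0.896]
  ]
}}

```text
time: 1.15
tcp_pos: [0.5116, 0.2158, 0.2406]
eef_rot: [0.784, -0.621, 0.0, -0.0]
contact_force: [0.9, 0.2, 0.3]
finger_gap: 0.998
finger_force: 0.0
```

```bash
python3 - <<'E'
from h import *
o=manip.get_obs();print(o['time'],o['tcp_pos'],o['contact_force'])
goal([.54,.166,.24],np.radians(13.59))
E
```

```text
1.15 [0.51160419 0.21579603 0.24056197] [0.86721419 0.20073873 0.3053141 ]
goal dp [ 0.055  -0.0162  0.0006] rot [-0.0003  0.0001 -0.0061]
```

{"fn": "carry_out", "kwargs": {
  "dp": [
    [0.025,-0.008,0],
    [0.05,-0.015,0],
    [0.055,-0.016,0],
    [0.055,-0.016,0]
  ],
  "rotation": [
    [0,0,-0.006],
    [0,0,-0.006],
    [0,0,-0.006],
    [0,0,-0.006]
  ]
}}

```text
time: 1.55
tcp_pos: [0.5395, 0.1681, 0.2401]
eef_rot: [0.787, -0.617, -0.0, 0.0]
contact_force: [0.7, 0.8, -0.5]
finger_gap: 1.001
finger_force: 0.0
```

```bash
python3 - <<'E'
from h import *
o=manip.get_obs();print(o['time'],o['tcp_pos'])
C=cam('wrist',o); p,d=viewer.snapshot('wrist'); cv2.imwrite('pics/w1.png',p[:,:,::-1]); np.savez('w1.npz',p=p,d=d)
X=cloud(C,d)
f=lambda m:cv2.minAreaRect((X[m][:,:2]*1000).astype(np.float32))
near=np.hypot(X[...,0]-.54,X[...,1]-.166)<.02
for za,zb in((.135,.15),(.12,.15)):
    m=near&(X[...,2]>za)&(X[...,2]<zb); print(m.sum(),np.median(X[m],0),f(m))
nc=np.hypot(X[...,0]-.524,X[...,1]-.231)<.02
m=nc&(X[...,2]>.083)&(X[...,2]<.095); print('cap',m.sum(),f(m),cv2.minEnclosingCircle((X[m][:,:2]*1000).astype(np.float32)))
E
```

```text
1.55 [0.53949301 0.16809312 0.24011803]
492 [0.54034969 0.16481069 0.14172831] ((540.0623168945312, 166.06192016601562), (20.630945205688477, 16.544307708740234), 89.73816680908203)
563 [0.54047703 0.16368212 0.14150777] ((540.0623168945312, 166.06192016601562), (20.630945205688477, 16.544307708740234), 89.73816680908203)
cap 268 ((524.4329223632812, 231.32945251464844), (24.853824615478516, 25.841829299926758), 56.707977294921875) ((524.3147583007812, 231.25816345214844), 13.57921314239502)
```

View pics/w1.png

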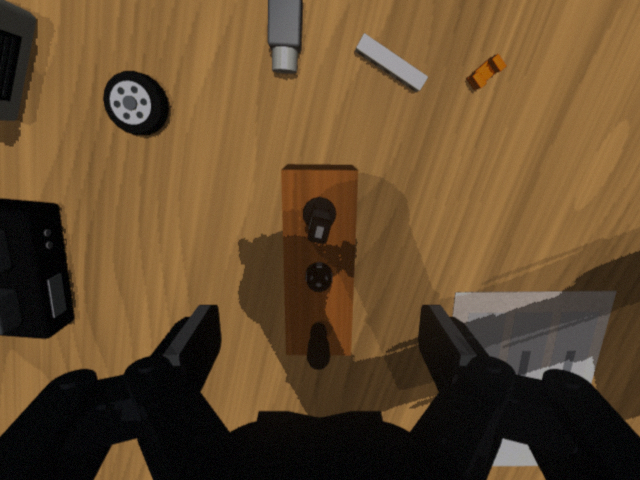

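The wrist view has the tester at (320,225), the cap at (318,277) and the driver at (318,345). The pen is turned about 13° relative to the block, so its 16 mm side lies along world x. I'll close along world x.

```bash
python3 - <<'E'
from h import *
goal([.5401,.1661,.089],0.)
E
```

```text
goal dp [ 0.0029 -0.0002  0.1511] rot [2.000e-04 1.000e-04 2.414e-01]
```

{"fn": "carry_out", "kwargs": {
  "dp": [
    [0.002,0,0.01],
    [0.002,0,0.03],
    [0.002,0,0.05],
    [0.002,0,0.075],
    [0.002,0,0.1],
    [0.002,0,0.12],
    [0.002,0,0.135],
    [0.002,0,0.146],
    [0.002,0,0.151],
    [0.002,0,0.151]
  ],
  "rotation": [
    [0,0,0.1],
    [0,0,0.2],
    [0,0,0.24],
    [0,0,0.24],
    [0,0,0.24],
    [0,0,0.24],
    [0,0,0.24],
    [0,0,0.24],
    [0,0,0.24],
    [0,0,0.24]
  ]
}}

```text
time: 2.6
tcp_pos: [0.5397, 0.1677, 0.0889]
eef_rot: [0.708, -0.706, -0.0, 0.0]
contact_force: [-0.3, 0.3, 0.5]
finger_gap: 0.999
finger_force: 0.0
```

```bash
python3 - <<'E'
from h import *
goal([.5401,.1661,.089],0.)
E
```

```text
goal dp [ 0.0016 -0.0004 -0.0001] rot [ 0.0006 -0.0004  0.0036]
```

Now aligned, so I'll close on it with a firm grip.

{"fn": "carry_out", "kwargs": {
  "dp": [
    [0.0015,0,0],
    [0.0015,0,0],
    [0.0015,0,0],
    [0.0015,0,0],
    [0.0015,0,0],
    [0.0015,0,0],
    [0.0015,0,0],
    [0.0015,0,0],
    [0.0015,0,0],
    [0.0015,0,0]
  ],
  "rotation": [
    [0,0,0.003],
    [0,0,0.003],
    [0,0,0.003],
    [0,0,0.003],
    [0,0,0.003],
    [0,0,0.003],
    [0,0,0.003],
    [0,0,0.003],
    [0,0,0.003],
    [0,0,0.003]
  ],
  "claw": 0,
  "squeeze": 80
}}

```text
time: 3.6
tcp_pos: [0.5405, 0.166, 0.0897]
eef_rot: [0.707, -0.707, 0.0, -0.0]
contact_force: [0.9, 0.1, 5.4]
finger_gap: 0.173
finger_force: 78.5
```

{"fn": "carry_out", "kwargs": {
  "dp": [
    [0,0,-0.01],
    [0,0,-0.03],
    [0,0,-0.055],
    [0,0,-0.08],
    [0,0,-0.105],
    [0,0,-0.125],
    [0,0,-0.13],
    [0,0,-0.13]
  ],
  "rotation": [
    [0,0,0],
    [0,0,0],
    [0,0,0],
    [0,0,0],
    [0,0,0],
    [0,0,0],
    [0,0,0],
    [0,0,0]
  ]
}}

```text
time: 4.4
tcp_pos: [0.5398, 0.1659, 0.2196]
eef_rot: [-0.707, 0.707, 0.0, 0.0]
contact_force: [-0.5, 0.7, -1.8]
finger_gap: 0.172
finger_force: 78.2
```

```bash
python3 - <<'E'
from h import *
o=manip.get_obs();print(o['tcp_pos'],o['contact_force'])
n='side'; C=cam(n); p,d=viewer.snapshot(n); np.savez('s1.npz',p=p,d=d)
u,v=map(int,proj(C,o['tcp_pos'])); print(u,v)
for dz in(0,-.0797,-.04): print(dz,proj(C,np.array(o['tcp_pos'])+[0,0,dz]))
print('guard exp',proj(C,np.array(o['tcp_pos'])+[0,0,-.0797+.06]))
v0=max(0,v-40);u0=max(0,u-75); cv2.imwrite('pics/s1.png',cv2.resize(p[v0:v0+110,u0:u0+150,::-1],None,fx=5,fy=5,interpolation=2)); print(u0,v0)
E
```

```text
[0.53980141 0.16591836 0.21955076] [-0.53357862  0.7480077  -1.78863734]
271 269
0 (np.float64(271.0039024983428), np.float64(269.8372430202792))
-0.0797 (np.float64(276.66189912687923), np.float64(309.5374037908756))
-0.04 (np.float64(273.99339090860536), np.float64(290.8134256342223))
guard exp (np.float64(272.51705327291137), np.float64(280.45448671348794))
196 229
```

View pics/s1.png

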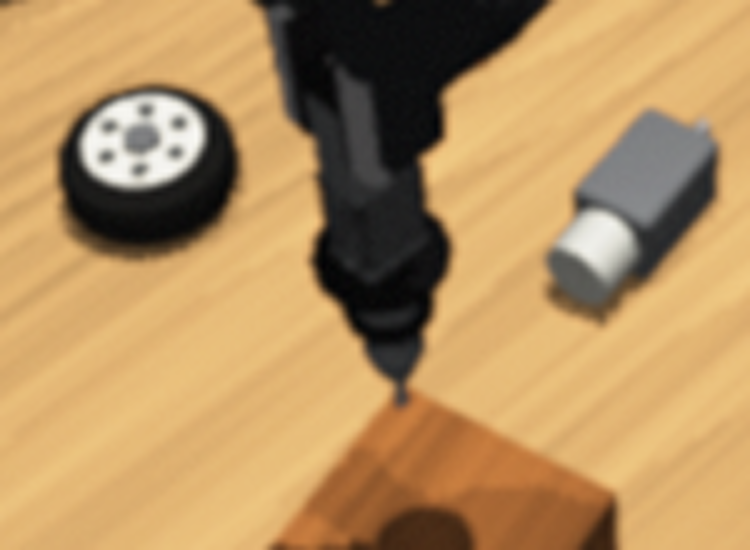

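The side crop puts the tip at (401,402), which is pixel (276.2,309.4) in the full image. I predicted (276.7,309.5), so the pen is held straight. Next I'll carry it over bolt 1.

```bash
python3 - <<'E'
from h import *
goal([.6026,-.2167,.165],0.)
E
```

```text
goal dp [ 0.3824 -0.0633  0.0534] rot [ 0.0011  0.     -0.0002]
```

{"fn": "carry_out", "kwargs": {
  "dp": [
    [0.02,-0.003,0],
    [0.06,-0.01,0],
    [0.105,-0.017,0],
    [0.15,-0.025,0],
    [0.195,-0.032,0],
    [0.24,-0.04,0],
    [0.285,-0.047,0],
    [0.325,-0.054,0],
    [0.36,-0.06,0.01],
    [0.382,-0.063,0.025]
  ],
  "rotation": [
    [0,0,0],
    [0,0,0],
    [0,0,0],
    [0,0,0],
    [0,0,0],
    [0,0,0],
    [0,0,0],
    [0,0,0],
    [0,0,0],
    [0,0,0]
  ]
}}

```text
time: 5.45
tcp_pos: [0.6027, -0.2186, 0.1926]
eef_rot: [-0.706, 0.708, 0.001, -0.0]
contact_force: [0.1, -0.4, -0.4]
finger_gap: 0.173
finger_force: 78.1
```

{"fn": "carry_out", "kwargs": {
  "dp": [
    [0,0,0.015],
    [0,0,0.028],
    [0,0,0.028],
    [0,0,0.028]
  ],
  "rotation": [
    [0,0,0],
    [0,0,0],
    [0,0,0],
    [0,0,0]
  ]
}}

```text
time: 5.85
tcp_pos: [0.6028, -0.2157, 0.1658]
eef_rot: [0.707, -0.707, -0.0, 0.0]
contact_force: [0.1, 0.1, -0.9]
finger_gap: 0.172
finger_force: 78.2
```

```bash
python3 - <<'E'
from h import *
o=manip.get_obs();print(o['tcp_pos'],o['eef_rot'],o['contact_force'])
B=[[.6026,-.2167,.032],[.5800,-.2423,.032],[.558,-.2677,.032]]
ims=[]
for n in('wrist','side'):
    C=cam(n,o); p,d=viewer.snapshot(n); np.savez(n+'2.npz',p=p,d=d)
    for b in B+[[*o['tcp_pos'][:2],o['tcp_pos'][2]-.0797]]: print(n,np.round(proj(C,b),1))
    u,v=map(int,proj(C,B[1])); w,h=(160,120) if n=='wrist' else (80,60)
    u0=min(max(0,u-w//2),640-w);v0=min(max(0,v-h//2),480-h);print(n,u0,v0)
    ims.append(cv2.resize(p[v0:v0+h,u0:u0+w,::-1],(400,300),interpolation=2))
cv2.imwrite('pics/c2.png',np.hstack(ims))
E
```

```text
[ 0.60283885 -0.21568511  0.16581341] [ 7.07422890e-01 -7.06790286e-01 -3.72685109e-04  4.55702201e-04] [ 0.11525003  0.07285103 -0.88578152]
wrist [319.3 222.5]
wrist [344.7 194.5]
wrist [370.7 165.3]
wrist [319.1 241. ]
wrist 264 134
side [406.8 204.8]
side [424.2 203.8]
side [441.2 202.7]
side [410.1 183.2]
side 384 173
```

View pics/c2.png

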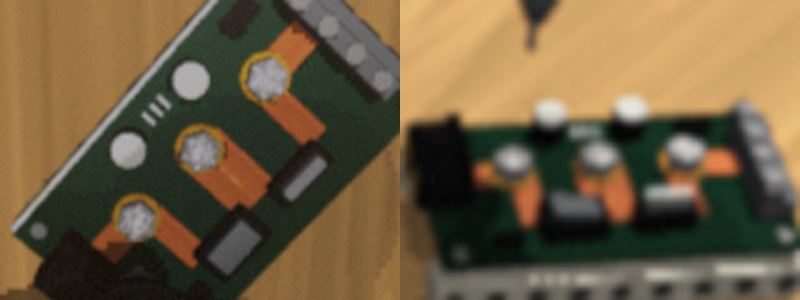

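In the wrist crop the bolts are at (135,218), (200,150) and (267,78), within about 1 mm of prediction. The tip in the side view also matches. Touching bolt 1 now.

{"fn": "carry_out", "kwargs": {
  "dp": [
    [0.001,0,0.015],
    [0.001,0,0.035],
    [0.001,0,0.048],
    [0.001,0,0.053],
    [0.001,0,0.056],
    [0.001,0,0.058],
    [0.001,0,0.058],
    [0.001,0,0.058],
    [0.001,0,0.058],
    [0.001,0,0.058]
  ],
  "rotation": [
    [0,0,0],
    [0,0,0],
    [0,0,0],
    [0,0,0],
    [0,0,0],
    [0,0,0],
    [0,0,0],
    [0,0,0],
    [0,0,0],
    [0,0,0]
  ]
}}

```text
time: 6.95
tcp_pos: [0.6033, -0.2172, 0.1086]
eef_rot: [0.707, -0.707, 0.0, -0.0]
contact_force: [-0.3, 1.1, 0.8]
finger_gap: 0.17
finger_force: 78.4
```

{"fn": "carry_out", "kwargs": {
  "dp": [
    [0,0,0.001],
    [0,0,0.0015],
    [0,0,0.0015]
  ],
  "rotation": [
    [0,0,0],
    [0,0,0],
    [0,0,0]
  ]
}}

```text
time: 7.25
tcp_pos: [0.6032, -0.2172, 0.1067]
eef_rot: [0.707, -0.707, 0.0, -0.0]
contact_force: [-0.4, 1.2, 0.7]
finger_gap: 0.169
finger_force: 78.4
```

```bash
python3 - <<'E'
from h import *
f=[]
for i in range(3):
    viewer.snapshot('side'); f.append(manip.get_obs()['contact_force'])
print(np.mean(f,0)); o=manip.get_obs(); print(o['tcp_pos'])
goal([.5800,-.2420,o['tcp_pos'][2]],0.)
E
```

```text
[-0.02669139 -0.00380568  1.98557379]
[ 0.60318678 -0.21719222  0.10680154]
goal dp [ 0.0248  0.0232 -0.    ] rot [-0.0003 -0.0001  0.    ]
```

Contact on bolt 1 reads about 2.7 N after allowing for the pen's weight. Moving on to bolt 2.

{"fn": "carry_out", "kwargs": {
  "dp": [
    [0,0,-0.015],
    [0,0,-0.025],
    [0.008,0.008,-0.025],
    [0.018,0.017,-0.025],
    [0.025,0.023,-0.025],
    [0.025,0.023,-0.02],
    [0.025,0.023,-0.009],
    [0.025,0.023,-0.005],
    [0.025,0.023,-0.002],
    [0.025,0.023,0]
  ],
  "rotation": [
    [0,0,0],
    [0,0,0],
    [0,0,0],
    [0,0,0],
    [0,0,0],
    [0,0,0],
    [0,0,0],
    [0,0,0],
    [0,0,0],
    [0,0,0]
  ]
}}

```text
time: 8.4
tcp_pos: [0.5797, -0.242, 0.1061]
eef_rot: [0.707, -0.707, -0.0, 0.001]
contact_force: [-1.5, -0.1, 2.5]
finger_gap: 0.169
finger_force: 78.5
```

{"fn": "carry_out", "kwargs": {
  "dp": [
    [0,0,0],
    [0,0,0],
    [0,0,0]
  ],
  "rotation": [
    [0,0,0],
    [0,0,0],
    [0,0,0]
  ]
}}

```text
time: 8.7
tcp_pos: [0.5801, -0.2421, 0.107]
eef_rot: [0.707, -0.707, 0.0, -0.0]
contact_force: [-0.4, 0.2, 2.7]
finger_gap: 0.169
finger_force: 78.5
```

```bash
python3 - <<'E'
from h import *
f=[]
for i in range(4):
    viewer.snapshot('side'); f.append(manip.get_obs()['contact_force'])
print(np.mean(f,0)); o=manip.get_obs(); print(o['tcp_pos'])
goal([.558,-.2675,o['tcp_pos'][2]],0.)
E
```

```text
[-1.41275521  0.20985718  1.46980835]
[ 0.5800886  -0.24213147  0.10690781]
goal dp [ 0.0254  0.0221 -0.    ] rot [-0.0004  0.     -0.    ]
```

{"fn": "carry_out", "kwargs": {
  "dp": [
    [0,0,-0.015],
    [0,0,-0.025],
    [0.008,0.008,-0.025],
    [0.018,0.017,-0.025],
    [0.025,0.022,-0.025],
    [0.025,0.022,-0.02],
    [0.025,0.022,-0.009],
    [0.025,0.022,-0.005],
    [0.025,0.022,-0.002],
    [0.025,0.022,0]
  ],
  "rotation": [
    [0,0,0],
    [0,0,0],
    [0,0,0],
    [0,0,0],
    [0,0,0],
    [0,0,0],
    [0,0,0],
    [0,0,0],
    [0,0,0],
    [0,0,0]
  ]
}}

```text
time: 9.9
tcp_pos: [0.5578, -0.267, 0.1062]
eef_rot: [0.707, -0.707, -0.0, 0.0]
contact_force: [-2.3, 0.2, 2.2]
finger_gap: 0.171
finger_force: 78.5
```

{"fn": "carry_out", "kwargs": {
  "dp": [
    [0,0,0],
    [0,0,0],
    [0,0,0]
  ],
  "rotation": [
    [0,0,0],
    [0,0,0],
    [0,0,0]
  ]
}}

```text
time: 10.2
tcp_pos: [0.5581, -0.2671, 0.107]
eef_rot: [0.707, -0.707, 0.0, -0.0]
contact_force: [-1.5, 0.4, 1.4]
finger_gap: 0.175
finger_force: 78.5
```

```bash
python3 - <<'E'
from h import *
f=[]
for i in range(4):
    viewer.snapshot('side'); f.append(manip.get_obs()['contact_force'])
print(np.mean(f,0)); o=manip.get_obs(); print(o['tcp_pos'])
goal([.5244,.2313,.22],0.)
E
```

```text
[-1.08596111  0.36037831  1.65058963]
[ 0.55807102 -0.26713885  0.10688103]
goal dp [-0.4984  0.0336 -0.1131] rot [-0.0003 -0.      0.    ]
```

All three bolts gave contact. Now to the cap.

{"fn": "carry_out", "kwargs": {
  "dp": [
    [0,0,-0.03],
    [0,0,-0.07],
    [-0.02,0.002,-0.1],
    [-0.06,0.005,-0.113],
    [-0.105,0.008,-0.113],
    [-0.15,0.01,-0.113],
    [-0.195,0.013,-0.113],
    [-0.24,0.016,-0.113],
    [-0.285,0.019,-0.113],
    [-0.33,0.022,-0.113]
  ],
  "rotation": [
    [0,0,0],
    [0,0,0],
    [0,0,0],
    [0,0,0],
    [0,0,0],
    [0,0,0],
    [0,0,0],
    [0,0,0],
    [0,0,0],
    [0,0,0]
  ]
}}

```text
time: 11.4
tcp_pos: [0.5358, 0.0649, 0.2199]
eef_rot: [0.707, -0.707, 0.0, -0.001]
contact_force: [1.4, 0.0, -0.1]
finger_gap: 0.165
finger_force: 78.3
```

{"fn": "carry_out", "kwargs": {
  "dp": [
    [-0.045,0.003,0],
    [-0.085,0.006,0],
    [-0.12,0.008,0],
    [-0.145,0.01,0],
    [-0.16,0.011,0],
    [-0.168,0.0115,0],
    [-0.168,0.0115,0],
    [-0.168,0.0115,0]
  ],
  "rotation": [
    [0,0,0],
    [0,0,0],
    [0,0,0],
    [0,0,0],
    [0,0,0],
    [0,0,0],
    [0,0,0],
    [0,0,0]
  ]
}}

```text
time: 12.2
tcp_pos: [0.5245, 0.2301, 0.2197]
eef_rot: [-0.707, 0.707, 0.0, -0.0]
contact_force: [-0.1, -1.0, -0.7]
finger_gap: 0.172
finger_force: 78.3
```

```bash
python3 - <<'E'
from h import *
o=manip.get_obs();print(o['tcp_pos'],o['contact_force'])
goal([.5244,.2313,.18],0.,o)
C=cam('side'); p,d=viewer.snapshot('side'); np.savez('s3.npz',p=p)
t=o['tcp_pos']
print('tip',proj(C,t-[0,0,.0797]),'rim',proj(C,[.5244,.2313,.086]))
u,v=map(int,proj(C,[.5244,.2313,.086])); u0,v0=u-60,v-75; print(u0,v0)
A=cv2.resize(p[v0:v0+100,u0:u0+120,::-1],None,fx=5,fy=5,interpolation=2); cv2.imwrite('pics/s3.png',A[:500])
E
```

```text
[0.52454904 0.23012337 0.21965616] [-0.05914657 -1.01663184 -0.74100174]
goal dp [-0.0012  0.0001  0.0397] rot [ 0.0001 -0.0001 -0.0005]
tip (np.float64(245.23450556340683), np.float64(348.83949799898323)) rim (np.float64(250.17804917586344), np.float64(370.9826821599079))
190 295
```

View pics/s3.png

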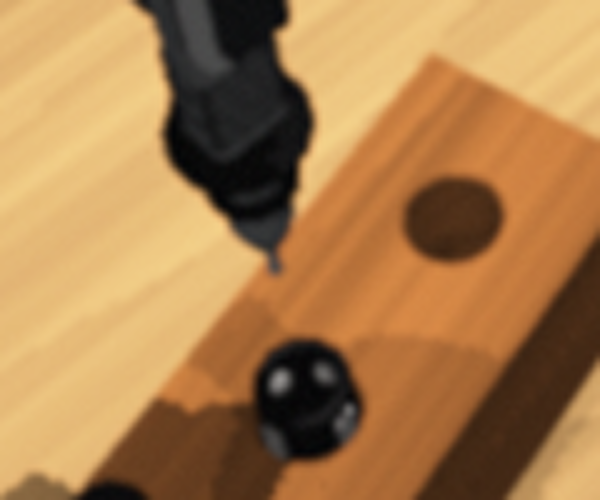

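In the crop the needle tip is at (275,268), as predicted, and the cap mouth is at about (305,380), within 1 mm of (301,380). I'll lower the nose into the cap.

{"fn": "carry_out", "kwargs": {
  "dp": [
    [-0.001,0,0.015],
    [-0.001,0,0.035],
    [-0.001,0,0.05],
    [-0.001,0,0.06],
    [-0.001,0,0.068],
    [-0.001,0,0.075],
    [-0.001,0,0.08],
    [-0.001,0,0.084],
    [-0.001,0,0.084]
  ],
  "rotation": [
    [0,0,0],
    [0,0,0],
    [0,0,0],
    [0,0,0],
    [0,0,0],
    [0,0,0],
    [0,0,0],
    [0,0,0],
    [0,0,0]
  ],
  "squeeze": 110
}}

```text
time: 13.15
tcp_pos: [0.5244, 0.2318, 0.1354]
eef_rot: [-0.707, 0.707, 0.0, -0.0]
contact_force: [0.5, -0.8, -1.1]
finger_gap: 0.161
finger_force: 109.6
```

{"fn": "carry_out", "kwargs": {
  "dp": [
    [0,0,0.002],
    [0,0,0.004],
    [0,0,0.006],
    [0,0,0.0075],
    [0,0,0.009],
    [0,0,0.01],
    [0,0,0.011],
    [0,0,0.011],
    [0,0,0.011],
    [0,0,0.011]
  ],
  "rotation": [
    [0,0,0],
    [0,0,0],
    [0,0,0],
    [0,0,0],
    [0,0,0],
    [0,0,0],
    [0,0,0],
    [0,0,0],
    [0,0,0],
    [0,0,0]
  ]
}}

```text
time: 14.15
tcp_pos: [0.5247, 0.2319, 0.1257]
eef_rot: [0.707, -0.707, 0.0, -0.0]
contact_force: [-3.0, -1.0, 7.6]
finger_gap: 0.167
finger_force: 111.2
```

{"fn": "carry_out", "kwargs": {
  "dp": [
    [0,0,0.001],
    [0,0,0.002],
    [0,0,0.003],
    [0,0,0.003],
    [0,0,0.003],
    [0,0,0.003],
    [0,0,0.003],
    [0,0,0.003],
    [0,0,0.003],
    [0,0,0.003]
  ],
  "rotation": [
    [0,0,0],
    [0,0,0],
    [0,0,0],
    [0,0,0],
    [0,0,0],
    [0,0,0],
    [0,0,0],
    [0,0,0],
    [0,0,0],
    [0,0,0]
  ]
}}

```text
time: 15.15
tcp_pos: [0.5257, 0.2323, 0.1256]
eef_rot: [0.708, -0.707, 0.001, -0.002]
contact_force: [-8.1, -2.6, 26.9]
finger_gap: 0.165
finger_force: 113.9
```

It's seated solidly, at the expected height and 27 N. Lifting.

{"fn": "carry_out", "kwargs": {
  "dp": [
    [0,0,0],
    [0,0,-0.003],
    [0,0,-0.01],
    [0,0,-0.025],
    [0,0,-0.045],
    [0,0,-0.07],
    [0,0,-0.095],
    [0,0,-0.115],
    [0,0,-0.127],
    [0,0,-0.13]
  ],
  "rotation": [
    [0,0,0],
    [0,0,0],
    [0,0,0],
    [0,0,0],
    [0,0,0],
    [0,0,0],
    [0,0,0],
    [0,0,0],
    [0,0,0],
    [0,0,0]
  ]
}}

```text
time: 16.15
tcp_pos: [0.5249, 0.2322, 0.2527]
eef_rot: [0.707, -0.707, 0.0, -0.001]
contact_force: [-0.0, -0.4, -0.6]
finger_gap: 0.164
finger_force: 109.9
```

{"fn": "carry_out", "kwargs": {
  "dp": [
    [0,0,0],
    [0,0,0],
    [0,0,0],
    [0,0,0],
    [0,0,0]
  ],
  "rotation": [
    [0,0,0],
    [0,0,0],
    [0,0,0],
    [0,0,0],
    [0,0,0]
  ]
}}

```text
time: 16.65
tcp_pos: [0.5244, 0.2317, 0.2512]
eef_rot: [-0.707, 0.707, 0.0, -0.0]
contact_force: [1.2, 0.7, -2.0]
finger_gap: 0.166
finger_force: 109.9
```

```bash
python3 - <<'E'
from h import *
o=manip.get_obs();t=np.array(o['tcp_pos']);print(t,o['contact_force'],o['qvel'])
C=cam('side'); p,d=viewer.snapshot('side')
u,v=map(int,proj(C,t-[0,0,.06])); u0,v0=u-60,v-50
for n,z in(('collar',.0397),('foot',.0857)):
    a=proj(C,t-[0,0,z]); print(n,(a[0]-u0)*5,(a[1]-v0)*5)
cv2.imwrite('pics/s4.png',cv2.resize(p[v0:v0+100,u0:u0+120,::-1],None,fx=5,fy=5,interpolation=2))
E
```

```text
[0.52441595 0.23172933 0.25124537] [ 1.16226288  0.66867133 -2.00925622] [ 3.16115323e-05 -4.75357790e-03  2.29958058e-03 -1.35302415e-04
 -8.42338953e-04  1.58608773e-05]
collar 286.7444071671153 199.8972937026437
foot 316.4013933278383 312.34766751506015
```

View pics/s4.png

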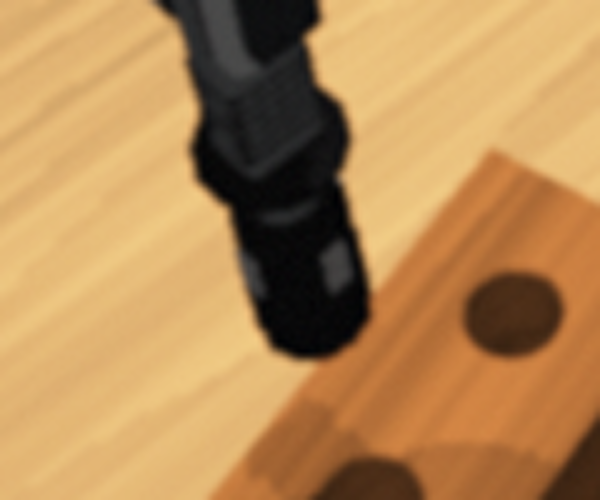

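The cap is on the tester, its foot centred at about (315,320) as predicted, and its hole at (370,490) is empty. The foot is about 165 mm above the table and the arm is at rest.

```bash
python3 -c "
from bench import job
print(job.close_job())"
```

```text
the job is handed in; nothing more can be done
None
```

I touched the needle to bolts 1, 2 and 3 in order, pressed the tester home in its cap at about 27 N, and handed the job in at about 17 s of the 72 s allowed. The gripper still holds the capped tester upright, with the cap's foot about 165 mm above the table; the hand-in returned no verdict.

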